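# Tomato end into the compost pail

### The arm

A 7-joint arm with a two-finger parallel gripper is mounted at the origin on the work surface. World frame = base frame: x ahead of the robot, y to its left, z up, the work surface at z = 0. Lengths are in m, angles in rad, forces in N, time in s.
With the tool pointing down it reaches from about 0.35 to 0.9 m from the base axis. Payload 19.9 kg.
Tool frame: the origin (TCP) lies on the centre line of the jaws, within the pads' length; the fingertips stand 22 mm ahead of it and the grasp point (between the pads) lies 3 mm ahead of it (robot.tcp_to_tips is the distance from the TCP to the fingertips, in m); z points along the fingers, y is the line along which they close (so a half turn about z gives the same grasp; the last joint's range is limited). The gripper opens to 94 mm and grips with 3 to 60 N. Pads are 16 mm wide; open, the fingers measure 119 mm over their backs; the gripper's body (75 mm by 177 mm) begins 78 mm behind the grasp point.
Start: joints at [-1.234, 0.417, -0.01, 1.614, 0.005, 1.111, -0.053], TCP at [0.231, 0.581, 0.227] pointing down, gripper open.
Joint ranges: [-2.81, 2.81], [-0.39, 2.02], [-1.27, 1.25], [0.06, 2.57], [-1.19, 4.33], [0.19, 2], [-2.82, 2.82]. Speed limits (rad/s): [1.89, 1.89, 2.39, 2.39, 3.01, 3.01, 3.01].

### API

Orientations are given as a 3x3 rotation matrix whose columns are the frame's x, y, z axes.
In Python, from rig import robot, grab_frame, camera_info, recognise, cut_out, tip_of, readout gives the robot as it stands. Calls block until the motion is done:
- robot.move_ptp(position, orientation): joint-space move of the TCP to a pose.
- robot.move_linear(position, velocity=0.15, frame=None, threshold=None): straight line of the TCP; frame=None keeps the orientation; velocity is the mean speed in m/s. With threshold (N) it stops when the force on the tool has changed by that much, and returns True; else False.
- robot.goto_joints(angles): joint-space move.
- robot.gripper_to(opening): finger opening in m; the grip force is fixed at half the most; returns when the fingers have stopped.
- robot.pause(seconds).
- robot.ik(position, orientation): joint angles nearest the present ones, or None.
- grab_frame(name): name is "side" or "top"; returns (picture, depth): 480x640x3 uint8, red, green, blue; 480x640 float32, m along the optical axis (not along the pixel's ray), 0 where there is no reading.
- camera_info(name): a dict with "fx", "fy", "cx", "cy" (pixels), "rvec" (rotation vector, rad) and "tvec" (3), from world to camera coordinates, as OpenCV has them. Camera axes: x right, y down, z forward; pixel columns grow to the right and rows downward; lengths in m; the calibration is good to about 2 mm. A picture is of the moment at which its call begins. camera_info takes no time and is no camera call.
A pose or a line that the arm cannot do raises robot.PlanningError and nothing moves.
- robot.sign_off(): hands the job in; it is judged then, once.
Trained networks look in the newest picture that a camera, given by its name, has taken for a name from the list of things; names that differ only in an ending like _2 or _b are one class to them, and where a whole thing is asked for, a point or a joint stands for the part that bears it (a point fixed in the world has none). Each returns a list of dicts, best first, with "p" (0 to 1); they miss things now and then, are a little off and sometimes report something else, mostly with a low value. They report only what shows in the picture. A call takes as long as a camera call.
- recognise(camera, query): "pixel" ([row, column] in pixels, amid what is visible of it).
- cut_out(camera, query): "pixels" (480x640 bool, what is visible of it) and "pixel" ([row, column] in pixels, amid what is visible of it).
- tip_of(camera, query): "pixel" ([row, column] in pixels: a listed point, or the origin of a listed thing).
Readings, each from a call of its own:
- readout.get_time(): time.
- readout.get_qpos(): joint angles.
- readout.get_joint_vel(): joint speeds.
- readout.get_effort(): joint torques, N m.
- readout.get_ee_pos(): TCP position.
- readout.get_tool_rot(): TCP orientation.
- readout.get_force(): force on the tool from outside, world axes, zero at the start.
- readout.get_moment(): the same for the moment, N m.
- readout.get_opening(): finger opening in m.
- readout.get_grasp_force(): force on a finger pad.
Only numpy, scipy, OpenCV 4.12 (cv2) and the standard library are available. Lean on these libraries where they do the work, as an engineer would, in place of code of your own. Each camera call takes 0.05 s, during which the arm holds its last target. There are 200 camera calls.

### The job

Put the cut-off tomato end (the small low cap lying on its cut face) into the steel compost pail: lift the lid off by its knob and set it down flat, knob up, beside the pail, drop the end in, then put the lid back on so that it is fully seated and level. Never let the lid fall, keep the pail upright, and leave the whole tomatoes, the knife and the jar where they are.

Things in the scene. Friction and masses are not known exactly. Their poses are not given: they have to be found in the camera images.
- pail: Round steel compost pail, loose, 0.5 to 1 kg, on the robot's left or right, empty, lid on at the start: 150 mm tall, outside diameter 124 mm at the foot, 140 mm at the rim, wall 4 mm (mouth 132 mm across), floor 5 mm thick. Two lugs near the rim stick out 3 mm. Origin at the centre of its underside, z up.
- lid: Loose round steel lid, about 0.2 kg, starts on the pail. From below: tapered plug 10 mm high (104 mm across at the bottom, 120 at the top; 6 mm play in the mouth), disc 152 mm across, 6 mm thick, that rests on the rim, central black knob 28 mm across, 34 mm tall. Origin under the plug's centre, z up: disc top z = 16 mm, knob top 50 mm. Seated, origin 140 mm above the pail's; stands on its plug.
- board: Dark wooden chopping board, fixed, 340 mm (its x) by 240 mm (its y), 20 mm thick, on the other side from the pail. Origin at the centre of its underside, z up. End piece and whole tomatoes lie in a row along its x, about 110 mm apart in any order, about 40 mm to the +y side of its middle; the knife lies along x at the -y side.
- end_piece: The tomato end to throw away: a low red cap, rigid, about 40 g, lying on its flat cut face with the green stem up; 56 mm across (widest 7 to 14 mm above the cut face), 26 mm high, plus a thin stem leaf and stub that are look only. Origin at the centre of the cut face, z up.
- tomato1: Whole tomato, loose, 78 mm across and 64 mm tall, green stem up, standing on the board; origin at the centre of its underside. Leave it alone.
- tomato2: Whole tomato like the other one. Leave it alone.
- knife: Kitchen knife lying flat on the board, loose, about 300 mm long, 36 mm wide and up to 15 mm high; blade to its +x. Origin at about the middle of its length, underside. Leave it alone.
- jar: Closed glass jar with a metal cap, loose, 76 mm across and 128 mm tall, standing on the counter beyond the work. Origin at the centre of its underside. Leave it alone.

How it is judged:
On the way, in this order (a step that is already met when the one before it is completed fails the run):
1. the lid is off the pail, set down level with its knob up on the counter (or board) and released, clear of the pail (horizontal distance between lid and pail above 0.13 m and height (world z) of lid below 0.035 m and angle between lid's own z axis and vertical below 0.12 rad and linear speed of lid below 0.05 m/s and contact force between the fingers and lid below 0.1 N), for 0.2 s.
2. the tomato end lies inside the pail, released (horizontal distance between end_piece and pail below 0.066 m and z of end_piece in the frame of pail between 0 and 0.08 m and contact force between the fingers and end_piece below 0.1 N and linear speed of end_piece below 0.1 m/s), for 0.2 s.
At the end, for the whole second after the job is handed in: The tomato end lies in the lower half of the pail; the pail stands upright on the counter; the lid is seated on it knob up, within 10 mm of centred, level on the rim within 0.05 rad and 4 mm; all are at rest (horizontal distance between end_piece and pail below 0.066 m and z of end_piece in the frame of pail between 0 and 0.08 m and horizontal distance between lid and pail below 0.01 m and z of lid in the frame of pail between 0.135 and 0.144 m and angle between the z axis of lid and the z axis of pail, either way round below 0.05 rad and angle between lid's own z axis and vertical below 0.1 rad and angle between pail's own z axis and vertical below 0.05 rad and height (world z) of pail below 0.01 m and linear speed of each of lid, pail below 0.02 m/s and linear speed of end_piece below 0.05 m/s); the robot touches nothing.
It fails at once if the lid is let fall (faster than 0.5 m/s out of the fingers, a drop of over 1 cm) (contact force between the fingers and lid below 0.01 N and linear speed of lid above 0.5 m/s).
It fails at once if the pail is tipped by more than 0.35 rad (angle between pail's own z axis and vertical above 0.35 rad).
It fails at once if a whole tomato is moved by more than 30 mm (distance of any of tomato1, tomato2 from where it was at the start of the episode above 0.03 m).
It fails at once if the knife or the jar is moved by more than 40 mm (distance of any of knife, jar from where it was at the start of the episode above 0.04 m).
It also fails if it takes over 70 s, if anything falls off the work surface, if the arm or the gripper's body presses on something with over 40 N, if the wrist force passes 120 N, or if a joint passes its speed limit or range.

## Working session

There is one attempt and no reset: what is moved stays moved. The work goes in short steps, each a Python script; the robot and the scene stay as the last script left them, time stands still between calls to the robot, and variables do not carry over. Pictures are saved under pics/ and viewed, at most 10 in all, crops included, and the job is handed in when it is done.

```bash
ls; mkdir -p pics
cat > h.py <<'E'
import numpy as np, cv2
from rig import robot, grab_frame, camera_info, recognise, cut_out, tip_of, readout
def cam(n):
    c=camera_info(n); R=cv2.Rodrigues(np.array(c["rvec"],float))[0]; return c,R,np.array(c["tvec"],float).ravel()
def cloud(n,depth,mask):
    c,R,t=cam(n); r,q=np.nonzero(mask&(depth>0)); z=depth[r,q]
    P=np.c_[(q-c["cx"])/c["fx"]*z,(r-c["cy"])/c["fy"]*z,z]
    return (P-t)@R
def save(n,f,img): cv2.imwrite("pics/"+f,img[:,:,::-1])
E
python3 - <<'E'
from h import *
for n in ["side","top"]:
    im,d=grab_frame(n); save(n,n+"0.png",im); np.save(n+"_d.npy",d)
    c,R,t=cam(n); print(n,c["fx"],"campos",-R.T@t,"axis",R[2])
    for o in ["pail","lid","end_piece","tomato1","knife","jar","board"]:
        for x in cut_out(n,o)[:3]:
            P=cloud(n,d,x["pixels"])
            print(o,round(x["p"],2),x["pixel"],len(P), *( [np.round(np.percentile(P,[2,50,98],axis=0),3).tolist()] if len(P) else []))
print(readout.get_time())
E
```

```text
pics
rig.py
side 617.0561274748038 campos [ 0.38800933 -0.84424431  0.60958668] axis [ 0.18690119  0.83861218 -0.51166157]
pail 0.64 [193.6, 288.5] 4535 [[0.485, 0.161, 0.001], [0.539, 0.173, 0.079], [0.609, 0.221, 0.145]]
lid 0.56 [145.3, 291.2] 2175 [[0.483, 0.158, 0.151], [0.547, 0.219, 0.156], [0.617, 0.29, 0.189]]
lid 0.27 [384.9, 347.9] 4295 [[0.392, -0.297, 0.023], [0.537, -0.282, 0.029], [0.675, -0.26, 0.036]]
end_piece 0.97 [337.1, 311.6] 1037 [[0.492, -0.193, 0.02], [0.515, -0.18, 0.04], [0.541, -0.15, 0.049]]
tomato1 0.97 [333.0, 234.8] 2385 [[0.374, -0.205, 0.033], [0.407, -0.19, 0.07], [0.442, -0.151, 0.086]]
tomato1 0.8 [307.1, 390.9] 2127 [[0.598, -0.194, 0.02], [0.628, -0.178, 0.069], [0.668, -0.136, 0.085]]
tomato1 0.29 [334.9, 313.6] 1047 [[0.492, -0.193, 0.02], [0.515, -0.179, 0.04], [0.543, -0.149, 0.049]]
knife 0.73 [387.1, 346.5] 4394 [[0.391, -0.297, 0.022], [0.534, -0.282, 0.029], [0.673, -0.26, 0.036]]
jar 0.74 [234.6, 435.3] 3349 [[0.732, -0.028, 0.004], [0.757, -0.017, 0.08], [0.797, 0.031, 0.128]]
board 0.89 [369.3, 316.4] 21485 [[0.361, -0.325, 0.004], [0
[... 384 characters left out ...]
5 [[0.495, -0.192, 0.031], [0.519, -0.166, 0.044], [0.544, -0.142, 0.05]]
end_piece 0.42 [257.2, 194.5] 5119 [[0.485, 0.161, 0.154], [0.551, 0.227, 0.157], [0.62, 0.297, 0.19]]
tomato1 0.87 [215.3, 391.4] 1058 [[0.601, -0.19, 0.054], [0.632, -0.154, 0.079], [0.668, -0.122, 0.088]]
tomato1 0.55 [326.6, 401.7] 1163 [[0.378, -0.201, 0.054], [0.412, -0.165, 0.079], [0.444, -0.133, 0.087]]
knife 0.81 [258.3, 449.0] 1968 [[0.394, -0.298, 0.025], [0.546, -0.278, 0.031], [0.674, -0.262, 0.038]]
jar 0.67 [156.6, 312.4] 1500 [[0.733, -0.026, 0.011], [0.755, 0.008, 0.127], [0.798, 0.043, 0.132]]
board 0.58 [273.3, 409.6] 12486 [[0.364, -0.316, 0.017], [0.516, -0.201, 0.021], [0.692, -0.079, 0.024]]
0.8
```

Run:
```python
from h import *
for n in ["side","top"]:
    im,d=grab_frame(n)
    def best(o): return cut_out(n,o)[0]
    P=cloud(n,d,best("lid")["pixels"]); k=P[P[:,2]>0.178]; D=P[(P[:,2]<.165)&(P[:,2]>.15)]
    for nm,a in [("knobtop",k[k[:,2]>.184]),("disc",D)]:
        (c,s,ang)=cv2.minEnclosingCircle(a[:,:2].astype(np.float32)) +(0,) if False else (*cv2.minEnclosingCircle(a[:,:2].astype(np.float32)),0)
        print(n,nm,len(a),np.round(c,4),round(s,4),"med z",np.round(np.median(a[:,2]),4),"mid",np.round((np.percentile(a,1,axis=0)+np.percentile(a,99,axis=0))/2,4))
    # disc tilt
    A=np.c_[D[:,:2],np.ones(len(D))]; print("tilt",np.linalg.lstsq(A,D[:,2],rcond=None)[0][:2])
    P=cloud(n,d,best("end_piece")["pixels"]); P=P[P[:,2]>.028]
    print(n,"end",np.round([P.min(0),P.max(0)],4), np.round(cv2.minEnclosingCircle(P[:,:2].astype(np.float32))[0],4),np.round(np.percentile(P[:,2],95),4))
    P=cloud(n,d,best("board")["pixels"]); P=P[P[:,2]>.014]; r=cv2.minAreaRect((P[:,:2]*1000).astype(np.float32)); print(n,"board",r)
    for o in ["lid","end_piece"]: print(tip_of(n,o)[:2])
```

```text
side knobtop 92 [0.5503 0.2289] 0.0148 med z 0.1887 mid [0.5508 0.2295 0.1878]
side disc 1922 [0.5527 0.2289] 0.0782 med z 0.1556 mid [0.5503 0.2247 0.1566]
tilt [0.0003478  0.01073815]
side end [[ 0.4902 -0.1952  0.028 ]
 [ 0.5443 -0.1438  0.0541]] [ 0.5169 -0.1678] 0.0473
side board ((526.4488525390625, -196.3541717529297), (339.8370666503906, 243.62794494628906), 4.485644340515137)
[{'pixel': [150.4, 289.9], 'p': 0.79}]
[{'pixel': [339.5, 312.4], 'p': 0.82}]
top knobtop 187 [0.5528 0.2301] 0.0141 med z 0.1903 mid [0.5527 0.2298 0.1891]
top disc 4896 [0.552 0.23 ] 0.0764 med z 0.1568 mid [0.5526 0.2296 0.1567]
tilt [0.00176044 0.00111957]
top end [[ 0.4931 -0.1953  0.0285]
 [ 0.5459 -0.1405  0.0564]] [ 0.5189 -0.1679] 0.0491
top board ((528.1935424804688, -198.20425415039062), (340.7148132324219, 240.94383239746094), 4.415641784667969)
[{'pixel': [254.6, 191.7], 'p': 0.67}]
[{'pixel': [271.6, 391.4], 'p': 0.7}]
```

View pics/side0.png

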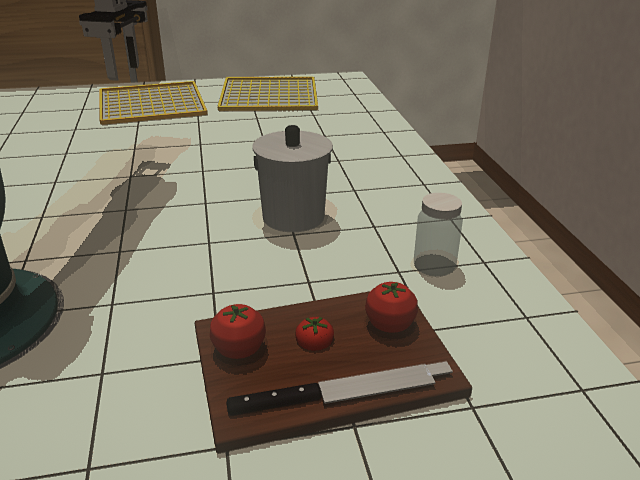

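View pics/top0.png

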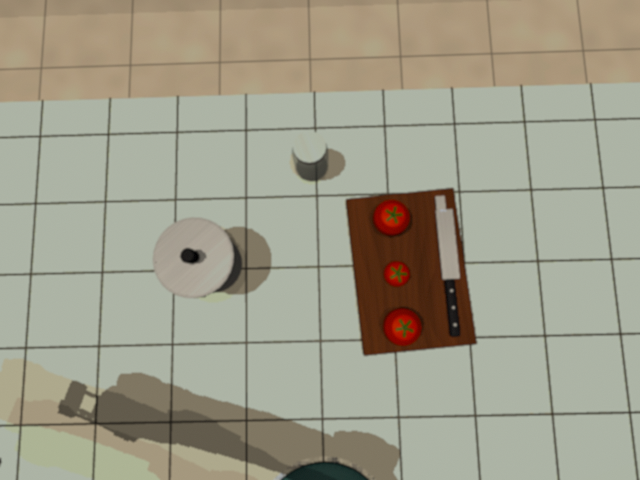

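Side view: the lidded pail is at about (185,290) with its knob at (135,292). The end piece at (335,315) is the small one, between the two whole tomatoes. The top view agrees, and the counter between pail and board is free. Both views put the lid centre near (0.552, 0.2295) with the knob top at 0.190, which fits 0.140 + 0.050.

```bash
cat >> h.py <<'E'
a=np.radians(4.4)
def down(s=1):
    x=s*np.array([np.cos(a),np.sin(a),0]); z=np.array([0,0,-1.]); return np.c_[x,np.cross(z,x),z]
def st(m=""): print(m,"t",round(readout.get_time(),2),"tcp",np.round(readout.get_ee_pos(),4),"F",np.round(readout.get_force(),1),"op",round(readout.get_opening(),4),"g",round(readout.get_grasp_force(),1))
E
python3 - <<'E'
from h import *
print(np.round(readout.get_tool_rot(),2))
best=None
for s in (1,-1):
    js=[robot.ik(p,down(s)) for p in ([.552,.2295,.30],[.552,.2295,.183],[.5,.045,.043],[.518,-.168,.034],[.552,.2295,.25])]
    print(s,[None if j is None else np.round(j,2).tolist() for j in js])
E
```

```text
[[-0.93  0.37 -0.  ]
 [ 0.37  0.93 -0.  ]
 [-0.   -0.   -1.  ]]
1 [[-0.93, 0.36, 0.64, 1.61, -0.22, 1.24, -1.75], [-0.91, 0.48, 0.62, 1.74, -0.32, 1.02, -1.67], [-0.62, 0.54, 0.58, 2.06, -0.47, 0.67, -1.22], [-0.31, 0.68, 0.74, 1.97, -0.67, 0.76, -0.67], [-0.93, 0.4, 0.63, 1.68, -0.26, 1.15, -1.72]]
-1 [[-0.57, 0.31, 0.16, 1.6, -0.05, 1.23, 1.25], [-0.54, 0.42, 0.13, 1.73, -0.06, 1.0, 1.25], [-0.33, 0.48, 0.22, 2.06, -0.17, 0.62, 1.65], [-0.07, 0.58, 0.42, 1.96, -0.36, 0.68, 2.22], [-0.56, 0.35, 0.15, 1.66, -0.06, 1.13, 1.25]]
```

Run:
```python
from h import *
R=down(-1)
robot.move_ptp([.552,.2295,.27],R); st("above")
hit=robot.move_linear([.552,.2295,.183],velocity=.08,threshold=10); st(f"at knob {hit}")
robot.gripper_to(0.02); st("grip")
if readout.get_opening()>.024 and not hit:
    robot.move_linear([.552,.2295,.23],velocity=.06); st("lifted")
    im,d=grab_frame("side"); save("side","side1.png",im)
```

```text
above t 3.14 tcp [0.5516 0.2306 0.2699] F [-0.   0.9  0.1] op 0.0941 g 0.0
at knob False t 4.38 tcp [0.5523 0.2296 0.1836] F [ 0.   0.6 -0.2] op 0.0936 g 0.0
grip t 5.42 tcp [0.552  0.2296 0.183 ] F [-0.7  0.9  0.3] op 0.0272 g 30.0
lifted t 6.36 tcp [0.5518 0.2294 0.2296] F [-0.8 -0.1 -2.7] op 0.0266 g 30.0
```

View pics/side1.png

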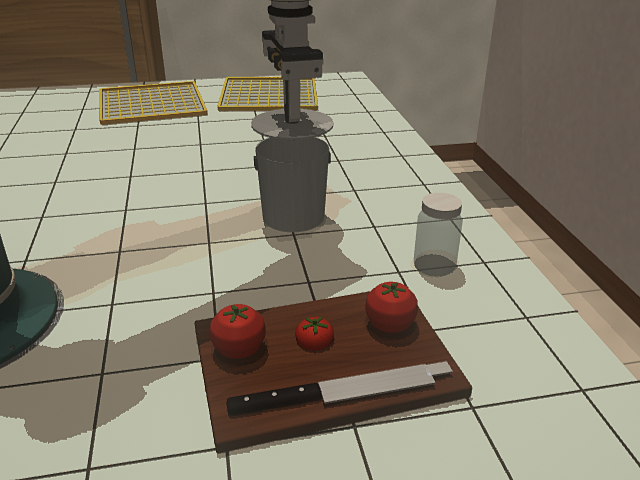

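The lid hangs level from the fingers at (123,292), and the pail still stands at (185,293). Next I set the lid down and measure the open pail, the lid and the end piece.

Run:
```python
from h import *
robot.move_linear([.5,.045,.23],velocity=.12)
robot.move_linear([.5,.045,.056],velocity=.12); st()
hit=robot.move_linear([.5,.045,.039],velocity=.02,threshold=5); st(f"down {hit}")
robot.gripper_to(.06); st("open")
robot.gripper_to(.094)
robot.move_linear([.5,.045,.2],velocity=.15)
robot.move_linear([.518,-.168,.2],velocity=.2); robot.pause(.2)
im,d=grab_frame("top"); save("top","top2.png",im)
for o in ["lid","pail"]:
    for x in cut_out("top",o)[:2]:
        P=cloud("top",d,x["pixels"]); print(o,x["p"],np.round(np.percentile(P,[1,50,99],axis=0),4).tolist())
        if o=="lid":
            D=P[(P[:,2]<.025)&(P[:,2]>.01)]
            if len(D)>100: print("disc",np.round(cv2.minEnclosingCircle(D[:,:2].astype(np.float32)),4) if 0 else cv2.minEnclosingCircle(D[:,:2].astype(np.float32)),np.median(D[:,2]),np.linalg.lstsq(np.c_[D[:,:2],np.ones(len(D))],D[:,2],rcond=None)[0][:2])
P=cloud("top",d,np.ones(d.shape,bool)); Q=P[(abs(P[:,2]-.15)<.005)&(np.hypot(P[:,0]-.552,P[:,1]-.23)<.09)]
print("rim",len(Q),cv2.minEnclosingCircle(Q[:,:2].astype(np.float32)),np.median(Q[:,2]))
```

```text
t 9.76 tcp [0.5004 0.0451 0.0566] F [ 0.1 -0.3 -2.9] op 0.0265 g 30.0
down True t 10.41 tcp [0.4999 0.045  0.0425] F [ 0.3 -0.7  1.3] op 0.0268 g 30.0
open t 11.1 tcp [0.4995 0.045  0.0424] F [-0.7  0.2 -0.1] op 0.0598 g 0.0
lid 0.85 [[0.4327, -0.0276, 0.0122], [0.5003, 0.0428, 0.0166], [0.5707, 0.1128, 0.0512]]
disc ((0.5010539889335632, 0.0431659109890461), 0.07585076987743378) 0.016571549198147427 [ 9.82783119e-05 -7.77960564e-04]
lid 0.32 [[0.3555, -0.2396, 0.0162], [0.5539, -0.1147, 0.0206], [0.6963, -0.0705, 0.0246]]
disc ((0.5272287130355835, -0.17470088601112366), 0.1939365267753601) 0.02063929379046403 [ 0.00116618 -0.0016349 ]
pail 0.75 [[0.4842, 0.1609, 0.0019], [0.5565, 0.2519, 0.0553], [0.6174, 0.2948, 0.1523]]
rim 581 ((0.5514920353889465, 0.2284037172794342), 0.06999293714761734) 0.15020727614591886
```

View pics/top2.png

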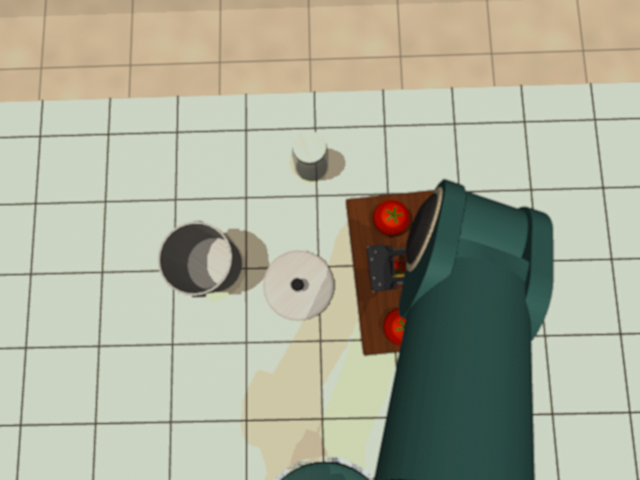

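The top view shows the lid lying flat at (285,298), the open pail at (258,200), and the tomatoes in place. Next comes the end piece.

Run:
```python
from h import *
robot.move_linear([.518,-.168,.11],velocity=.15)
hit=robot.move_linear([.518,-.168,.0445],velocity=.05,threshold=6); st(f"end {hit}")
robot.gripper_to(.045); st("grip")
if readout.get_opening()>.048:
    robot.move_linear([.518,-.168,.12],velocity=.08); st("lift")
    robot.move_linear([.518,-.168,.24],velocity=.15); st("lift")
    im,d=grab_frame("side"); save("side","side3.png",im)
```

```text
end False t 16.77 tcp [ 0.5182 -0.168   0.0448] F [ 0.1 -0.4 -0.6] op 0.0937 g 0.0
grip t 17.48 tcp [ 0.518  -0.168   0.0445] F [-1.1  0.4  0.7] op 0.0543 g 30.0
lift t 18.57 tcp [ 0.5177 -0.1679  0.1195] F [ 0.7  0.1 -1.1] op 0.0544 g 30.0
lift t 19.52 tcp [ 0.5176 -0.1678  0.2391] F [ 0.3 -0.3 -0.4] op 0.0544 g 30.0
```

View pics/side3.png

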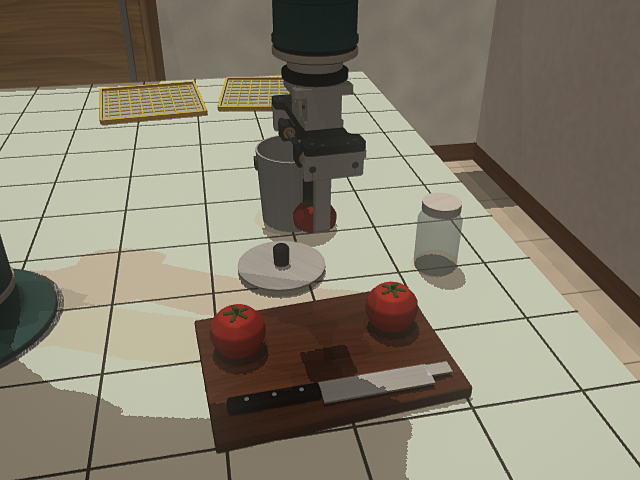

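The end piece is between the fingers at (217,315), the tomatoes are unmoved, and the lid lies flat at (268,282). Now I drop the end into the pail.

Run:
```python
from h import *
robot.move_linear([.551,.2297,.24],velocity=.2)
hit=robot.move_linear([.551,.2297,.10],velocity=.1,threshold=8); st(f"in {hit}")
robot.gripper_to(.072); st("open"); robot.pause(.4)
robot.move_linear([.551,.2297,.26],velocity=.12,threshold=10); st("out")
robot.move_linear([.501,.045,.2],velocity=.2); robot.pause(.2)
for n in ("top","side"):
    im,d=grab_frame(n)
    P=cloud(n,d,np.ones(d.shape,bool)); Q=P[(abs(P[:,2]-.15)<.005)&(np.hypot(P[:,0]-.552,P[:,1]-.23)<.09)]
    print(n,"rim",len(Q),cv2.minEnclosingCircle(Q[:,:2].astype(np.float32)),np.median(Q[:,2]))
    if n=="top": save(n,"top4.png",im)
    for x in cut_out(n,"end_piece")[:2]:
        E=cloud(n,d,x["pixels"]); print("end",x["p"],x["pixel"],np.round(np.median(E,0),3))
    x=cut_out(n,"lid")
    if x:
        L=cloud(n,d,x[0]["pixels"]); print("lid",x[0]["p"],np.round(np.percentile(L,[1,50,99],axis=0),3).tolist())
```

```text
in False t 23.26 tcp [0.5513 0.2298 0.1005] F [-0.  -0.6 -0.6] op 0.0541 g 30.0
open t 23.76 tcp [0.551  0.2297 0.1   ] F [0.3 0.2 0.1] op 0.072 g 0.0
out t 25.64 tcp [0.5508 0.2296 0.2593] F [-1.  -1.  -0.4] op 0.072 g 0.0
top rim 362 ((0.5514224767684937, 0.2291387915611267), 0.06975704431533813) 0.15007307175091328
side rim 269 ((0.5507866740226746, 0.22894541919231415), 0.07102741301059723) 0.14821357379084812
lid 0.91 [[0.428, -0.029, 0.011], [0.496, 0.033, 0.016], [0.57, 0.113, 0.05]]
```

View pics/top4.png

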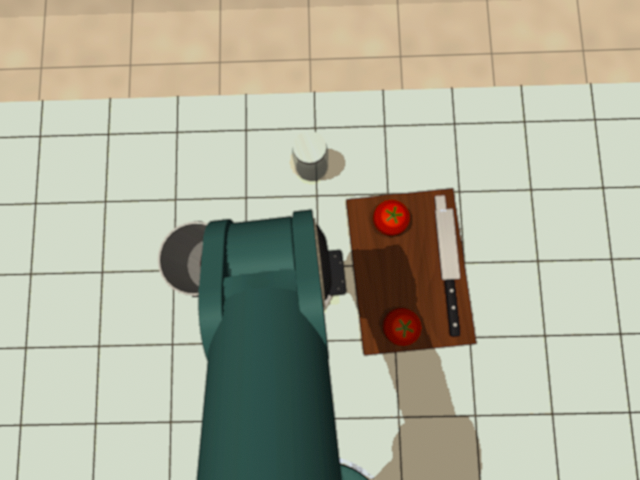

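The pail at (260,190) still stands, but the arm hides its floor. I'll step aside to check that the end is inside.

Run:
```python
from h import *
robot.move_linear([.5,-.16,.22],velocity=.25); robot.pause(.2)
im,d=grab_frame("top"); save("top","top5.png",im[200:340,120:380].repeat(2,0).repeat(2,1))
P=cloud("top",d,np.ones(d.shape,bool)); Q=P[(abs(P[:,2]-.15)<.005)&(np.hypot(P[:,0]-.552,P[:,1]-.23)<.09)]
print("rim",cv2.minEnclosingCircle(Q[:,:2].astype(np.float32)))
red=(im[...,0]>1.8*im[...,1]+5)&(np.arange(640)[None]<330)
E=cloud("top",d,red); E=E[np.hypot(E[:,0]-.552,E[:,1]-.23)<.07]; print("red in pail",len(E),np.round(np.median(E,0),3) if len(E) else "")
x=cut_out("top","lid")[0]; L=cloud("top",d,x["pixels"]); D=L[(L[:,2]<.025)&(L[:,2]>.01)]; print("lid",cv2.minEnclosingCircle(D[:,:2].astype(np.float32)))
```

```text
rim ((0.5512862801551819, 0.2288704514503479), 0.07018524408340454)
red in pail 368 [0.55  0.224 0.028]
lid ((0.5007537007331848, 0.04298020526766777), 0.07568832486867905)
```

View pics/top5.png

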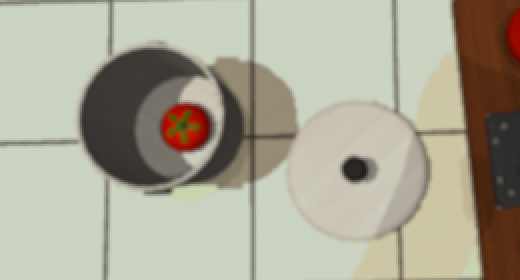

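The crop shows the end lying stem up on the pail floor at (127,185), and the lid flat at (170,357). Now the lid goes back on.

Run:
```python
from h import *
robot.gripper_to(.094)
robot.move_linear([.5,.0445,.15],velocity=.22)
hit=robot.move_linear([.5,.0445,.0425],velocity=.09,threshold=10); st(f"knob {hit}")
robot.gripper_to(.02); st("grip")
if readout.get_opening()>.024:
    robot.move_linear([.5,.0445,.24],velocity=.12); st("lift")
    T=[.5507,.2302]
    robot.move_linear([*T,.24],velocity=.12)
    robot.move_linear([*T,.2],velocity=.08); st("above")
    hit=robot.move_linear([*T,.179],velocity=.02,threshold=5); st(f"seat {hit}")
    im,d=grab_frame("side"); save("side","side6.png",im)
```

```text
knob False t 31.59 tcp [0.5003 0.0446 0.043 ] F [0.6 0.4 0.2] op 0.094 g 0.0
grip t 32.64 tcp [0.5    0.0445 0.0425] F [0.1 1.6 0.1] op 0.0265 g 30.0
lift t 34.44 tcp [0.4998 0.0445 0.2395] F [-0.4  1.1 -2.3] op 0.0266 g 30.0
above t 36.84 tcp [0.5508 0.2302 0.2   ] F [ 0.2  0.6 -1.2] op 0.0264 g 30.0
seat True t 37.66 tcp [0.5507 0.2302 0.1827] F [-1.6 -0.5  6.4] op 0.0264 g 30.0
```

View pics/side6.png

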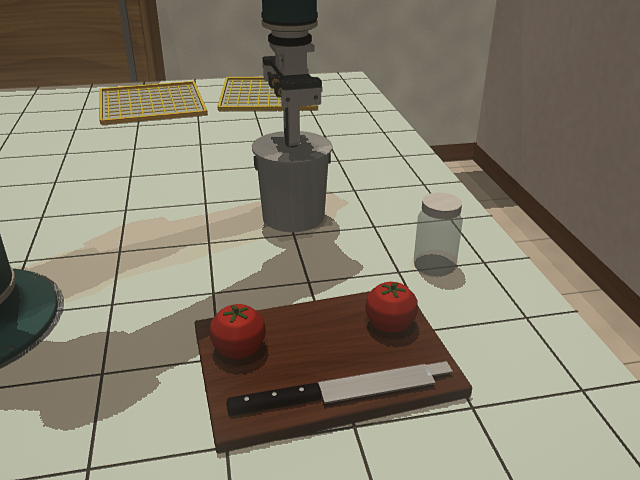

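Contact came at TCP z 0.1827, which is exactly the seated height, and the lid sits flush on the rim at (147,292). I'll release it and check.

Run:
```python
from h import *
robot.gripper_to(.05); robot.gripper_to(.094); st("open")
p=readout.get_ee_pos()
robot.move_linear([p[0],p[1],.28],velocity=.1)
robot.move_linear([.5,-.05,.3],velocity=.2); robot.pause(.5); st()
im,d=grab_frame("top"); save("top","top7.png",im)
x=cut_out("top","lid")[0]; L=cloud("top",d,x["pixels"]); D=L[(L[:,2]<.165)&(L[:,2]>.14)]
print("disc",cv2.minEnclosingCircle(D[:,:2].astype(np.float32)),np.median(D[:,2]),"tilt",np.linalg.lstsq(np.c_[D[:,:2],np.ones(len(D))],D[:,2],rcond=None)[0][:2], "knob",np.percentile(L[:,2],99.5))
```

```text
open t 39.1 tcp [0.5502 0.23   0.182 ] F [-0.1  0.8  0.9] op 0.0939 g 0.0
 t 42.31 tcp [ 0.5    -0.0499  0.3   ] F [-0.1  0.1 -0.3] op 0.0938 g 0.0
disc ((0.5511794090270996, 0.22840440273284912), 0.07608921080827713) 0.15683599455788097 tilt [ 0.00113174 -0.00027938] knob 0.19238606007027928
```

View pics/top7.png

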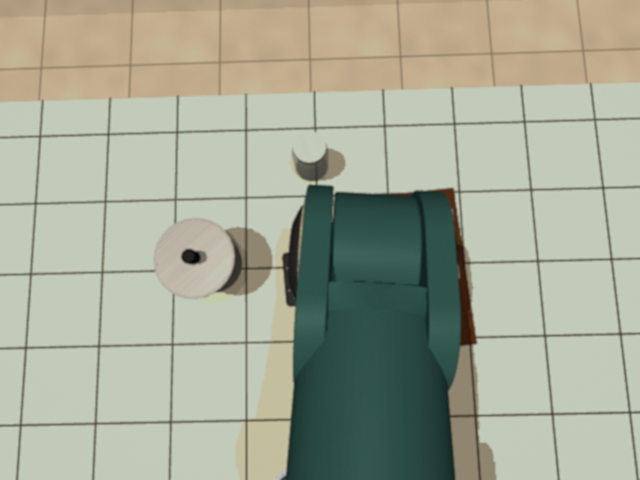

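The lid sits on the pail at (258,196): disc at z 0.157, tilt about 0.001, less than 1 mm off the rim centre. The arm is clear.

```bash
python3 -c "
from h import *
print(robot.sign_off())"
```

```text
the job is handed in; nothing more can be done
None
```

The job is handed in: the tomato end is in the pail, the lid is back on, seated and level, and the tomatoes, knife and jar look unmoved in the pictures (about 42 s of the 70 s used; the sign-off returned no verdict).

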